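Walk the heavy tube block round to the stop rail

TASK

With the fingertips only, push the heavy aluminium tube block at its corners, a little at a time, to walk it round until its blue face looks squarely at the dark steel stop rail while the block is still at least a finger's width clear of the rail. Then slide it up until the blue face lies flush against the rail, the whole block within the length of the rail's yellow stretch, and leave it there. Slide it steadily without lifting, tipping or knocking it, and leave the vial, the stopper and the petri dish beside it where they stand.

Things in the scene. Friction and masses are not known exactly. Their poses are not given: they have to be found in the camera images.
- tube_block: Loose aluminium dry-bath block, twelve dark wells on top, 95 (x) by 120 (y) by 50 mm high, about 0.75 kg; slides on the worktop (5 to 10 N, peaks near 20). Origin: centre of its underside, z up. +x points out of the blue 120 mm face (blue strip along that top edge). Starts with that face 45 to 95 degrees anticlockwise from facing the rail, its centre 155 to 180 mm in front of the rail.
- blue_face (a point): Centre of the block's blue face, 47.5 mm from the block's centre along its +x and 25 mm above its underside. Axes as the block's.
- stop_rail: Dark steel rail screwed to the worktop, 280 mm long (y), 30 mm high, upright 12 mm thick, 5 mm high foot behind. Origin: middle of its flat front face, at the worktop. +x points away from the robot, into the rail, so x = 0 is the face that the blue face must meet. The yellow stretch is 150 mm long, y -75 to +75 mm.
- vial: Bystander: small loose white vial with a blue cap, 25 mm across, 48 mm high, standing beside the work. Origin: centre of its underside.
- stopper: Bystander: loose black rubber stopper, 29 mm across, 26 mm high. Origin: centre of its underside.
- petri: Bystander: loose clear petri dish, 57 mm across, 15 mm high. Origin: centre of its underside.
Not all that is in view belongs to the job. Leave any red or turquoise look-alike of the tube_block alone.

How it is judged:
By the outcome, as a careful person would: the job done as asked, in the order asked, and still so for the second after the job is handed in, with the robot touching nothing.
It also fails if it takes over 54 s, if anything falls off the work surface, if the arm or the gripper's body presses on something with over 40 N, if the wrist force passes 120 N, or if a joint passes its speed limit or range.

ROBOT

A 7-joint arm with a two-finger parallel gripper is mounted at the origin on a cart in front of the work surface, level with it; the furniture and walls round the work are solid. World frame = base frame: x ahead of the robot, y to its left, z up, the work surface at z = 0. Lengths are in m, angles in rad, forces in N, time in s.
With the tool pointing down it reaches from about 0.35 to 0.9 m from the base axis. Payload 19.9 kg.
Tool frame: the origin (TCP) lies between the finger pads; the fingertips stand 19 mm ahead of it and the grasp point (between the pads) is the TCP; z points along the fingers, y is the line along which they close (so a half turn about z gives the same grasp; the last joint's range is limited). The gripper opens to 94 mm and grips with 3 to 60 N. Pads are 16 mm wide; open, the fingers measure 119 mm over their backs; the gripper's body (75 mm by 177 mm) begins 78 mm behind the grasp point.
Start: joints at [-1.363, 0.417, -0.01, 1.614, 0.005, 1.111, -0.053], TCP at [0.154, 0.606, 0.199] pointing down, gripper open.
Joint ranges: [-2.81, 2.81], [-0.39, 2.02], [-1.27, 1.25], [0.06, 2.57], [-1.19, 4.33], [0.19, 2], [-2.82, 2.82]. Speed limits (rad/s): [1.89, 1.89, 2.39, 2.39, 3.01, 3.01, 3.01].

INTERFACE

Orientations are given as a 3x3 rotation matrix whose columns are the frame's x, y, z axes.
In Python, from rig import robot gives the robot as it stands. Calls block until the motion is done:
- robot.move_ptp(position, orientation): joint-space move of the TCP to a pose.
- robot.move_linear(position, velocity=0.15, frame=None, threshold=None): straight line of the TCP; frame=None keeps the orientation; velocity is the mean speed in m/s. With threshold (N) it stops when the force on the tool has changed by that much, and returns True; else False.
- robot.goto_joints(angles): joint-space move.
- robot.gripper_to(opening): finger opening in m; the grip force is fixed at half the most; returns when the fingers have stopped.
- robot.pause(seconds).
- robot.ik(position, orientation): joint angles nearest the present ones, or None.
- robot.get_state(): the state.
- robot.grab_frame(name): name is "scene" or "top" or "wrist"; returns the picture (384x512x3 uint8, red, green, blue); there is no depth.
- robot.camera_info(name): a dict with "fx", "fy", "cx", "cy" (pixels), "dist" ([k1, k2, p1, p2, k3] as OpenCV has them; the pictures are not rectified), "rvec" (rotation vector, rad) and "tvec" (3), from world to camera coordinates, as OpenCV has them. Camera axes: x right, y down, z forward; pixel columns grow to the right and rows downward; lengths in m; the calibration is good to about 2 mm. A picture is of the moment at which its call begins: read the wrist's pose just before it. camera_info takes no time and is no camera call; for the wrist camera it gives the pose at the moment of the call.
A pose or a line that the arm cannot do raises robot.PlanningError and nothing moves.
- robot.sign_off(): hands the job in; it is judged then, once.
The state is a dict: "time": time; "qpos": joint angles; "joint_vel": joint speeds; "effort": joint torques, N m; "ee_pos": TCP position; "tool_rot": TCP orientation; "force": force on the tool from outside, world axes, zero at the start; "moment": the same for the moment, N m; "opening": finger opening in m; "grasp_force": force on a finger pad.
Only numpy, scipy, OpenCV 4.12 (cv2) and the standard library are available. Lean on these libraries where they do the work, as an engineer would, in place of code of your own. Each camera call takes 0.05 s, during which the arm holds its last target. There are 200 camera calls.

## Working session

There is one attempt and no reset: what is moved stays moved. The work goes in short steps, each a Python script; the robot and the scene stay as the last script left them, time stands still between calls to the robot, and variables do not carry over. Pictures are saved under pics/ and viewed, at most 10 in all, crops included, and the job is handed in when it is done.

```bash
ls; mkdir -p pics; python3 - <<'E'
from rig import robot
import cv2,numpy as np
for n in("scene","top"):
    f=robot.grab_frame(n); cv2.imwrite(f"pics/{n}0.png",f[...,::-1])
    c=robot.camera_info(n); print(n,{k:np.round(v,4).tolist() for k,v in c.items()})
s=robot.get_state();print(s["time"],s["ee_pos"],s["tool_rot"])
a=[cv2.imread(f"pics/{n}0.png") for n in("scene","top")]
cv2.imwrite("pics/top0b.png",cv2.resize(a[1],(768,576),interpolation=cv2.INTER_CUBIC))
E
```

```text
pics
scene {'fx': 369.1458, 'fy': 369.1458, 'cx': 257.4209, 'cy': 188.2777, 'dist': [-0.0305, 0.0, 0.0, 0.0, 0.0], 'rvec': [2.3242, -0.6217, 0.2708], 'tvec': [-0.477, 0.2644, 0.6962]}
top {'fx': 388.3647, 'fy': 388.3647, 'cx': 256.3148, 'cy': 195.0682, 'dist': [-0.0114, 0.0, 0.0, 0.0, 0.0], 'rvec': [2.1856, -2.1927, 0.082], 'tvec': [0.0122, 0.5648, 1.1514]}
0.1 [0.15441077 0.6052804  0.19840356] [[-9.68974474e-01  2.47160739e-01 -1.95967401e-04]
 [ 2.47160807e-01  9.68973909e-01 -1.04820914e-03]
 [-6.91888462e-05 -1.06412336e-03 -9.99999431e-01]]
```

View pics/top0b.png

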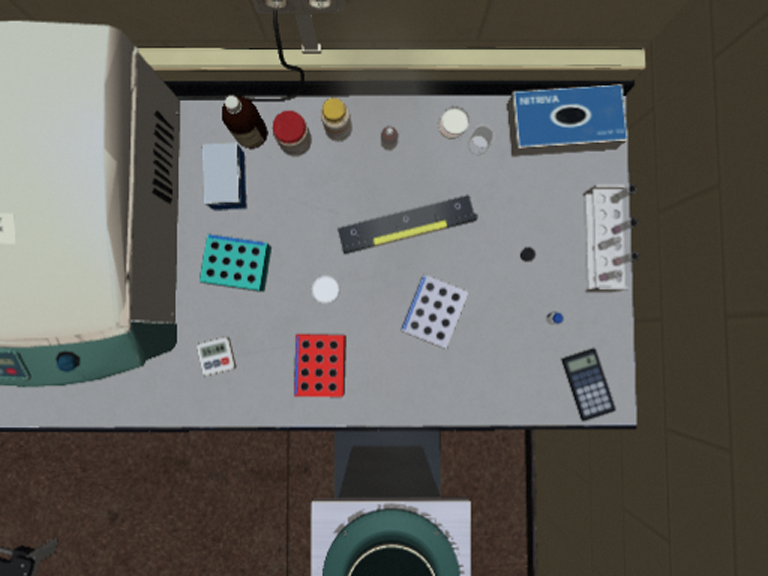

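View pics/scene0.png

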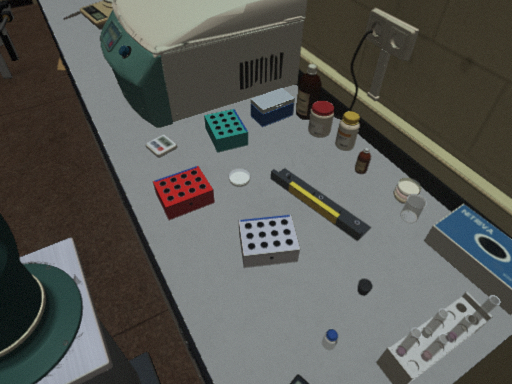

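The aluminium block is the grey one at (434,312) in the enlarged top view. It fits because it is bare metal with a blue strip on its left edge. The red one at (320,365) and the turquoise one at (235,262) are look-alikes. The rail is at (408,223), the dish at (325,290), the stopper at (528,254) and the vial at (556,318). Next I'll confirm the block in an enlarged crop.

```bash
cat > h.py <<'E'
import cv2,numpy as np
from rig import robot
def px2w(uv,z,n="top"):
    c=robot.camera_info(n);K=np.array([[c["fx"],0,c["cx"]],[0,c["fy"],c["cy"]],[0,0,1]])
    R=cv2.Rodrigues(np.array(c["rvec"]))[0];t=np.array(c["tvec"]).ravel()
    p=cv2.undistortPoints(np.array(uv,float).reshape(-1,1,2),K,np.array(c["dist"]))[:,0]
    d=np.c_[p,np.ones(len(p))]@R;o=-R.T@t
    return (o+d*((z-o[2])/d[:,2])[:,None])[:,:2]
E
python3 - <<'E'
from h import *
a=cv2.imread("pics/top0.png")[120:240,215:335]
cv2.imwrite("pics/crop0.png",cv2.resize(a,(600,600),interpolation=cv2.INTER_CUBIC))
E
```

```text
(no output)
```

View pics/crop0.png

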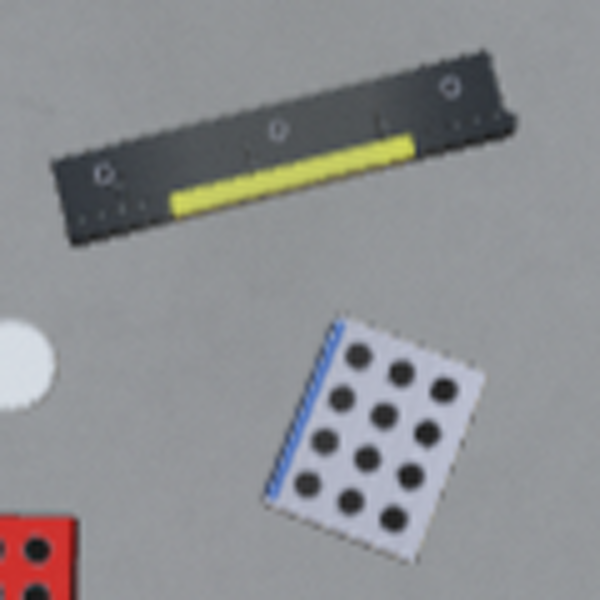

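The crop confirms the grey block with twelve wells. Its blue edge runs from (340,318) to (266,500), and the other corners are at (485,375) and (415,562). The yellow stretch's front edge runs from (172,216) to (414,155).

```bash
cat >> h.py <<'E'
def crop(p): return np.array(p,float)/5+[215,120]-0.4
def block(img,last=None):
    """pose (x,y,yaw) of block: bright lavender top + blue strip, seen from top camera (rgb)"""
    w=np.zeros(img.shape[:2],np.uint8)
    hsv=cv2.cvtColor(img,cv2.COLOR_RGB2HSV); i=img.astype(int)
    blue=(i[...,2]-i[...,0]>60)&(hsv[...,1]>90)
    lav=(i[...,2]-i[...,1]>8)&(i[...,2]>150)
    m=((blue|lav)*255).astype(np.uint8)
    m[:125]=0;m[240:]=0;m[:,:215]=0;m[:,345:]=0
    m=cv2.morphologyEx(m,cv2.MORPH_CLOSE,np.ones((9,9)))
    cs,_=cv2.findContours(m,cv2.RETR_EXTERNAL,cv2.CHAIN_APPROX_NONE)
    c=max(cs,key=cv2.contourArea).reshape(-1,2)
    P=px2w(c,0.05)
    (cx,cy),(a,b),_=r=cv2.minAreaRect((P*1000).astype(np.float32))
    mm=np.zeros_like(m);cv2.drawContours(mm,[c.reshape(-1,1,2)],-1,255,-1)
    v,u=np.nonzero(blue&(mm>0)); B=px2w(np.c_[u,v],0.05)*1000
    box=cv2.boxPoints(r);e=[box[1]-box[0],box[2]-box[1]];s=min(e,key=np.linalg.norm)
    d=B.mean(0)-[cx,cy]
    if s@d<0:s=-s
    return np.array([cx/1e3,cy/1e3,np.arctan2(s[1],s[0])]),(a,b,len(u))
E
python3 - <<'E'
from h import *
img=cv2.imread("pics/top0.png")[...,::-1].copy()
C=px2w(crop([(340,318),(485,375),(415,562),(266,500)]),.05);print(C,np.linalg.norm(np.roll(C,-1,0)-C,axis=1),C.mean(0))
print(img[180,290-10:310:3].tolist()[:8])
p,q=block(img);print(p,np.degrees(p[2]),q)
Y=px2w(crop([(172,216),(414,155)]),.03);F=px2w(crop([(74,245),(515,130)]),.0);F3=px2w(crop([(74,238),(515,124)]),.03)
for A in(Y,F,F3):
    d=A[0]-A[1];print(A,np.linalg.norm(d),A.mean(0),"rail yaw",np.degrees(np.arctan2(-d[0],d[1])))
print("petri,stop,vial",px2w(np.array([(325,290),(528,254),(556,318)])/1.5,.02))
i=np.array(img,int);hsv=cv2.cvtColor(img,cv2.COLOR_RGB2HSV)
m=(hsv[...,0]>20)&(hsv[...,0]<38)&(hsv[...,1]>110)&(i[...,0]>130);m[:130]=0;m[170:]=0;m[:,:230]=0;m[:,320:]=0
v,u=np.nonzero(m);Z=px2w(np.c_[u,v],.03)*1000;print(cv2.minAreaRect(Z.astype(np.float32)))
s=robot.get_state();print(s["ee_pos"],s["time"])
E
```

```text
[[ 0.59753863 -0.06699285]
 [ 0.56363913 -0.152008  ]
 [ 0.45431683 -0.10964932]
 [ 0.49075547 -0.02283134]] [0.0915246  0.11724173 0.09415486 0.11555468] [ 0.52656252 -0.08787038]
[[145, 148, 150], [146, 150, 153], [148, 151, 154], [147, 150, 153], [149, 152, 156], [149, 153, 155], [149, 152, 155], [147, 150, 154]]
[ 0.52750269 -0.08705634  1.18724108] 68.02390300090799 (93.52761840820312, 119.04283905029297, 63)
[[ 0.66139719  0.03202458]
 [ 0.69811274 -0.11392288]] 0.15049482653285673 [ 0.67975497 -0.04094915] rail yaw 14.120706208869196
[[ 0.64814628  0.09278083]
 [ 0.7191771  -0.18010861]] 0.2819823078936243 [ 0.68366169 -0.04366389] rail yaw 14.589864091809897
[[ 0.64823688  0.09088092]
 [ 0.71690551 -0.17517486]] 0.2747745583604034 [ 0.6825712  -0.04214697] rail yaw 14.47212585569831
petri,stop,vial [[ 0.57043603  0.12976281]
 [ 0.6422029  -0.28025329]
 [ 0.51264483 -0.33399507]]
((686.052490234375, -40.495826721191406), (13.287749290466309, 150.0102081298828), 14.356340408325195)
[0.15441077 0.6052804  0.19840356] 0.1
```

```bash
cat >> h.py <<'E'
RAIL=np.array([.6803,-.0415]);RY=np.radians(14.36);ZP=.032
def R2(a): return np.array([[np.cos(a),-np.sin(a)],[np.sin(a),np.cos(a)]])
def tool(a): # tool y along direction (-sin a, cos a), z down
    c,s=np.cos(a),np.sin(a); return np.array([[-c,-s,0],[-s,c,0],[0,0,-1.]])
def rail(p): return np.r_[R2(-RY)@(p[:2]-RAIL)*1000,np.degrees(p[2]-RY)].round(1)
def at(p,b,z=ZP): return np.r_[p[:2]+R2(p[2])@np.array(b),z]
def turn(p,d,rc): # rotate pose p by d about block point (0,-rc)
    c=at(p,(0,-rc))[:2]; return np.r_[c+R2(d)@(p[:2]-c),p[2]+d]
E
python3 - <<'E'
from h import *
print("machine corner",px2w(np.array([(177,345),(100,372)])/1.5,0))
p,_=block(robot.grab_frame("top"));print(p,rail(p))
q=p
for k in range(5):
    for f in(0,np.pi):
        for b in((-.075,.046),(-.055,.046)):
            j=robot.ik(at(q,b),tool(q[2]+f));print(k,f,None if j is None else np.round(j,2))
    q=turn(q,np.radians(-13.4),.037)
print("end",rail(q))
E
```

```text
machine corner [[0.4608983  0.43168273]
 [0.40685179 0.58669136]]
[ 0.52750269 -0.08705634  1.18724108] [-159.3   -6.2   53.7]
0 0 [ 1.09  0.68 -1.09  2.08  0.81  0.89  2.3 ]
0 0 [ 1.05  0.69 -1.09  2.07  0.81  0.89  2.25]
0 3.141592653589793 [-0.59  0.67  1.05  2.12 -0.82  0.83  0.6 ]
0 3.141592653589793 [-0.63  0.69  1.06  2.12 -0.84  0.84  0.57]
1 0 [ 0.93  0.56 -0.91  2.11  0.64  0.78  2.14]
1 0 [ 0.89  0.57 -0.91  2.09  0.65  0.79  2.1 ]
1 3.141592653589793 [-0.69  0.7   1.12  2.16 -0.88  0.85  0.37]
1 3.141592653589793 [-0.68  0.67  1.05  2.14 -0.83  0.82  0.28]
2 0 [-0.32  0.43  0.53  2.16 -0.36  0.64  2.75]
2 0 [-0.3   0.43  0.47  2.13 -0.32  0.65  2.68]
2 3.141592653589793 [-0.73  0.67  1.08  2.17 -0.84  0.82  0.05]
2 3.141592653589793 [-0.71  0.64  1.02  2.14 -0.79  0.8  -0.03]
3 0 [-0.33  0.42  0.47  2.15 -0.31  0.63  2.42]
3 0 [-0.32  0.44  0.44  2.11 -0.3   0.65  2.38]
3 3.141592653589793 [-0.75  0.63  1.03  2.16 -0.79  0.79 -0.28]
3 3.141592653589793 [-0.71  0.61  0.95  2.12 -0.73  0.78 -0.37]
4 0 [-0.38  0.43  0.48  2.13 -0.33  0.65  2.14]
4 0 [-0.38  0.46  0.47  2.09 -0.33  0.66  2.13]
4 3.141592653589793 [-0.76  0.61  0.98  2.14 -0.75  0.78 -0.61]
4 3.141592653589793 [-0.7   0.6   0.89  2.1  -0.69  0.77 -0.69]
end [-121.     7.8  -13.3]
```

```bash
cat >> h.py <<'E'
PI=np.pi
def push(p,deg,by=.046,rc=.037,v=.04,n=2,extra=.003):
    """push -x face near +y end so block turns by deg (<0); then back off"""
    robot.move_linear(at(p,(-.063,by)),.08,tool(p[2]+PI))
    q=p
    for k in range(n):
        q=turn(q,np.radians(deg)/n,rc)
        robot.move_linear(at(q,(-.0555+extra,by)),v,tool(q[2]+PI))
    f=robot.get_state()["force"].round(1)
    return q,f
def look():
    p,i=block(robot.grab_frame("top"));print("pose",p.round(4),rail(p),np.round(i),"t",round(robot.get_state()["time"],2));return p
E
python3 - <<'E'
from h import *
p=look()
robot.gripper_to(0.0)
robot.move_linear([.3,.2,.22],.3)
robot.move_ptp(at(p,(-.085,.046),.13),tool(p[2]+PI))
robot.move_linear(at(p,(-.085,.046)),.15)
print(robot.get_state()["time"],robot.get_state()["ee_pos"],robot.get_state()["opening"])
q,f=push(p,-13.4);print("pred",rail(q),f)
robot.move_linear(at(q,(-.15,.046)),.2)
p=look()
f=robot.grab_frame("top");cv2.imwrite("pics/t1.png",cv2.resize(f[90:270,170:380,::-1],None,fx=3,fy=3,interpolation=cv2.INTER_CUBIC))
E
```

```text
pose [ 0.5275 -0.0871  1.1872] [-159.3   -6.2   53.7] [ 94. 119.  62.] t 0.2
5.4667 [ 0.45342822 -0.14871687  0.03263524] 0.0005049771402115612
pred [-1.534e+02  1.000e-01  4.030e+01] [-2.1 -0.3 -0.1]
pose [ 0.5359 -0.0752  0.9464] [-148.3    3.1   39.9] [ 97. 119.  59.] t 7.69
```

View pics/t1.png

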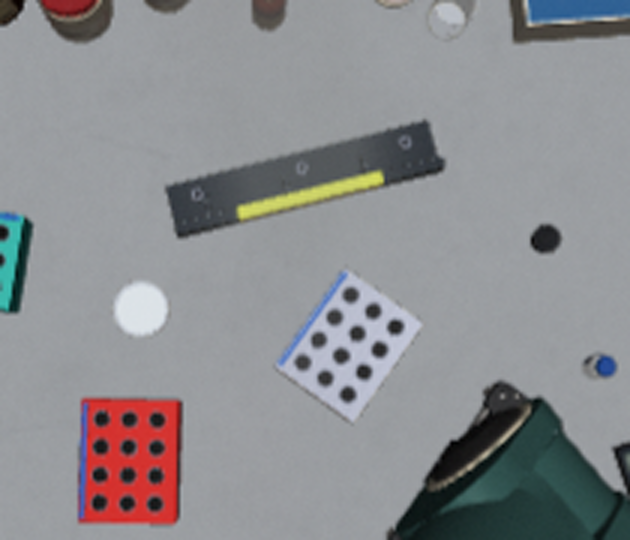

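The arm has cleared and the block has turned about 14° (centre at (350,345) in the crop). The dish, stopper and vial haven't moved. Next is one push on the +y face to cancel the sideways drift, then more pushes on the rear corner.

```bash
cat >> h.py <<'E'
def turnx(p,d,rc):
    c=at(p,(-rc,0))[:2]; return np.r_[c+R2(d)@(p[:2]-c),p[2]+d]
def pushy(p,deg,bx=.034,rc=.052,v=.04,n=2,extra=.003,off=PI/2):
    robot.move_linear(at(p,(bx,.076)),.08,tool(p[2]+off))
    q=p
    for k in range(n):
        q=turnx(q,np.radians(deg)/n,rc)
        robot.move_linear(at(q,(bx,.068-extra)),v,tool(q[2]+off))
    return q
E
python3 - <<'E'
from h import *
p=look()
for off in(PI/2,-PI/2):
    j=robot.ik(at(p,(.034,.1)),tool(p[2]+off));print(off,np.round(j,2) if j is not None else None)
x=robot.get_state()["ee_pos"]
robot.move_linear(np.r_[x[:2],.14],.25)
robot.move_ptp(at(p,(.034,.1),.14),tool(p[2]+PI/2))
robot.move_linear(at(p,(.034,.1)),.15)
q=pushy(p,-12);print("pred",rail(q))
robot.move_linear(at(q,(.034,.10)),.2)
robot.move_linear(at(q,(.034,.10),.14),.25)
robot.move_ptp(at(q,(-.16,.046),.14),tool(q[2]+PI))
p=look()
E
```

```text
pose [ 0.5359 -0.0752  0.9452] [-148.2    3.1   39.8] [ 96. 119.  59.] t 7.79
1.5707963267948966 [-0.98  0.77  1.17  2.13 -0.95  0.91 -1.43]
-1.5707963267948966 [-0.44  0.43  0.42  2.12 -0.29  0.64  1.12]
pred [-142.2   -5.9   27.8]
pose [ 0.5458 -0.0869  0.7309] [-141.5  -10.6   27.5] [ 97. 119.  61.] t 14.88
```

```bash
python3 - <<'E'
from h import *
p=look()
for d in(14,None):
    d=d or np.degrees(p[2]-RY)
    robot.move_ptp(at(p,(-.085,.046),.10),tool(p[2]+PI))
    robot.move_linear(at(p,(-.085,.046)),.15)
    q,f=push(p,-d,extra=.002);print("pred",rail(q),f)
    robot.move_linear(at(q,(-.10,.046)),.15)
    robot.move_linear(at(q,(-.16,.046),.10),.25)
    p=look()
    if abs(np.degrees(p[2]-RY))<3:break
f=robot.grab_frame("top");cv2.imwrite("pics/t2.png",cv2.resize(f[90:270,170:380,::-1],None,fx=3,fy=3,interpolation=cv2.INTER_CUBIC))
E
```

```text
pose [ 0.5458 -0.0868  0.73  ] [-141.5  -10.5   27.5] [ 97. 119.  61.] t 14.93
pred [-133.1   -7.4   13.5] [-0.4  0.6 -0.2]
pose [ 0.5579 -0.0803  0.4771] [-128.2   -7.2   13. ] [ 97. 119.  53.] t 18.53
pred [-119.9   -6.3   -0. ] [ 0.5 -1.1  0.1]
pose [ 0.5695 -0.0767  0.2431] [-116.1   -6.7   -0.4] [ 96. 118.  54.] t 22.1
```

View pics/t2.png

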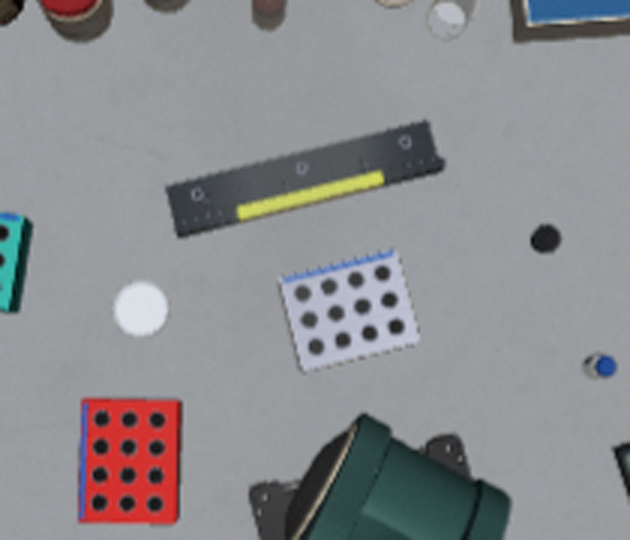

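The block is now square to the rail (-0.4°) with a 68 mm gap, centred at (348,310) in the crop, and the bystanders haven't moved. Now I'll slide it with both fingertips spread on the rear face.

```bash
cat >> h.py <<'E'
def rw(x,y,z=ZP): return np.r_[RAIL+R2(RY)@np.array([x,y])/1000,z]
E
python3 - <<'E'
from h import *
p=look();x,y,_=rail(p);T=tool(RY+PI)
robot.gripper_to(.075)
robot.move_ptp(rw(x-85,y,.10),T)
robot.move_linear(rw(x-85,y),.15)
robot.move_linear(rw(x-62,y),.08)
print(robot.move_linear(rw(x-54,y),.02),robot.get_state()["force"].round(1))
robot.move_linear(rw(-103-12,0),.04)
s=robot.get_state();print(s["force"].round(1),s["time"])
f=robot.grab_frame("top");cv2.imwrite("pics/t3.png",cv2.resize(f[90:270,170:380,::-1],None,fx=3,fy=3,interpolation=cv2.INTER_CUBIC))
try: look()
except Exception as e: print(e)
hit=robot.move_linear(rw(-103+4,0),.015,threshold=22)
s=robot.get_state();e=s["ee_pos"];print("hit",hit,s["force"].round(1),R2(-RY)@(e[:2]-RAIL),s["time"])
E
```

```text
pose [ 0.5695 -0.0768  0.2431] [-116.1   -6.8   -0.4] [ 96. 118.  54.] t 22.2
False [-6.5 -2.   6.1]
[-7.2 -3.2  4.9] 27.0
pose [ 0.6405 -0.0029 -2.0175] [ -29.    47.2 -130. ] [38. 76. 22.] t 27.1
hit True [-0.8 -0.3 -0.4] [-0.10426233 -0.00026217] 27.9583
```

```bash
python3 - <<'E'
from h import *
robot.move_linear(rw(-150,0),.1)
robot.move_linear(rw(-230,0,.1),.25)
p=look()
f=robot.grab_frame("top");g=robot.grab_frame("scene")
a=cv2.resize(f[120:220,215:335,::-1],(480,400),interpolation=cv2.INTER_CUBIC)
b=cv2.resize(g[160:285,225:375,::-1],(480,400),interpolation=cv2.INTER_CUBIC)
cv2.imwrite("pics/t4.png",cv2.resize(np.hstack([a,b]),(800,333)))
E
```

```text
pose [ 0.6334 -0.0533  0.2445] [-48.4   0.2  -0.3] [ 93. 118.  42.] t 29.18
```

View pics/t4.png

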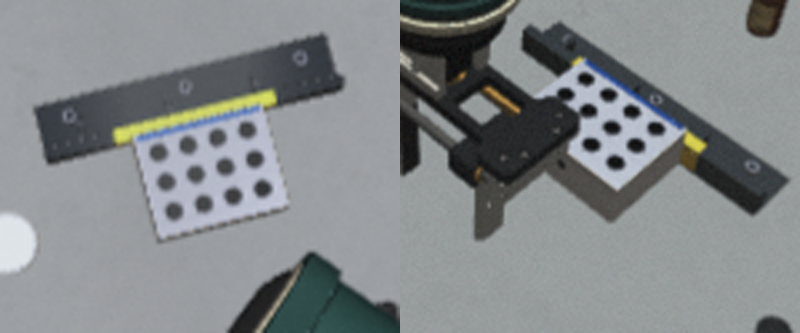

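The block is at the rail and within the yellow stretch, with its blue edge from (135,138) to (260,108). The force was low after the stop, so I'll press once more, gently, to confirm it's seated.

```bash
python3 - <<'E'
from h import *
T=lambda:(lambda s:(R2(-RY)@(s["ee_pos"][:2]-RAIL)*1000,(R2(-RY)@s["force"][:2]).round(1),round(s["time"],2)))(robot.get_state())
robot.move_linear(rw(-150,0),.2)
robot.move_linear(rw(-109,0),.06)
for x in np.arange(-107,-97,1.0):
    h=robot.move_linear(rw(x,0),.008,threshold=30);print(x,h,*T())
    if h or T()[1][0]<-22:break
robot.move_linear(rw(-150,0),.1)
robot.move_linear(rw(-230,0,.1),.25)
look()
E
```

```text
-107.0 False [-1.07000239e+02  3.25458981e-03] [-0.2  0.7] 31.19
-106.0 False [-1.05968645e+02  1.00470274e-02] [ 0.4 -0.1] 31.47
-105.0 False [-1.04958797e+02  2.84497679e-02] [ 0.1 -0. ] 31.74
-104.0 False [-1.04117950e+02 -2.77180608e-02] [-1.   0.5] 32.02
-103.0 False [-1.04064914e+02 -4.54175695e-02] [-8.3  0.6] 32.29
-102.0 False [-1.03980838e+02 -4.97898680e-02] [-15.    1.7] 32.57
-101.0 False [-1.03929537e+02 -7.00897852e-02] [-20.7   3.5] 32.84
-100.0 False [-1.03888046e+02 -5.31023364e-02] [-27.4   4.9] 33.12
pose [ 0.6336 -0.0534  0.2486] [-48.2   0.1  -0.1] [ 93. 117.  41.] t 34.38
```

```bash
python3 - <<'E'
from h import *
robot.pause(.3)
print(robot.sign_off())
E
```

```text
the job is handed in; nothing more can be done
None
```

The block was squared up with about 68 mm still clear of the rail, then slid flush against it and centred on the yellow stretch (within about 0.3° and 1 mm by camera; a 27 N press didn't shift it). The vial, stopper and dish looked unmoved up to the slide, where I last checked all three, and the job was handed in at about 35 s.

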